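# Release the screw-jar carousel and hold the red-lidded jar at the front

## Task

Swing the blue handle of the toggle clamp back, away from the jars, so that the clamp arm lifts well clear of the carousel's disc and stays open. Then turn the carousel until the jar with the red lid faces front, in line with the yellow arrow on the board, and finish holding it there: the program ends with the fingers still firmly on the carousel or its jars, keeping it still. Leave the tape measure, the screwdriver and the wood offcut where they are.

Things in the scene. Friction and masses are not known exactly. Their poses are not given: they have to be found in the camera images.
- stand: Fixed brown board, 360 x 410 x 15 mm, on the bench; carries carousel, clamp and a flat yellow arrow at its front edge pointing at the carousel's axis. Origin on that vertical axis at bench height. Its -x runs from the axis along the arrow line to the front (towards the robot, up to 0.35 rad off); +y is the clamp's side. Board spans x -190..170, y -165..245 mm.
- carousel: White disc 300 mm wide, top 48 mm above the bench; turns freely either way (0.03 N m) once unclamped. Carries 5 fixed clear jars, 72 degrees apart, with 48 mm round lids 93 to 113 mm above the bench: one red, four black, 52 mm between lids. Hub stub 24 mm wide, top 78 mm up. Origin on the axis, 36 mm up; x axis points to the red jar, which starts 1.0 to 3.14 rad off front, either way.
- red_lid (a point): Centre of the top face of the red lid (48 mm wide, 20 mm tall), 113 mm above the bench, 85 mm from the carousel's axis.
- front_spot (a point): Point fixed to the stand on the arrow's line, 85 mm in front of the axis and 113 mm above the bench: the red_lid point coincides with it when the red jar faces front.
- clamp (a joint): Toggle clamp angle, rad: 0 closed (arm level, its sprung rubber foot on the disc, a slipping brake: some 6 N at a lid drags it round); grows as the handle swings out over the pivot and the arm lifts; end stop 1.25. Stiff hinge (0.5 N m, about 6 N at the handle), stays where left. Its axis is level, parallel to the stand's x; opening swings the handle to the stand's +y.
- clamp_pivot (a point): Pivot of the clamp on the hinge axis, 187 mm from the carousel's axis on the stand's +y side, 75 mm above the bench, between two steel cheeks (32 mm wide over the pin, tops 83 mm above the bench). The clamp arm, 14 mm wide, reaches 58 mm from it; the foot's spindle, 50 mm out, stands up to 17 mm above the arm's middle when closed.
- clamp_grip (a point): A point near the top of the clamp's blue round handle (16 mm thick, 28 to 95 mm from the pivot), 76 mm from the pivot. Closed, the handle leans 17 degrees in over the disc; this point is then 148 mm above the bench, 22 mm from the pivot towards the carousel's axis, and the handle's top is 167 mm above the bench.
- tape_measure: Yellow tape measure, 70 x 36 x 62 mm tall, loose on the bench on the robot's right; not part of the job. Origin under its centre.
- screwdriver: Screwdriver lying loose on the bench on the robot's right; not part of the job.
- offcut: Light wood offcut 140 x 60 x 38 mm, loose on the bench on the robot's left; not part of the job. Origin under its centre.

How it is judged:
On the way, in this order (a step that is already met when the one before it is completed fails the run):
1. the clamp is swung open, while the red jar is not yet at the front (value of joint clamp above 0.8 rad), for 0.2 s.
2. the red jar has been turned to the front and stands still in the fingers (horizontal distance between red_lid and front_spot below 0.012 m and angular speed of carousel below 0.1 rad/s and contact force between the fingers and carousel above 2 N), for 0.2 s.
At the end, for the whole second after the job is handed in: The red lid's centre is within 12 mm of the front spot (about 8 degrees of the arrow), the carousel does not turn (below 0.05 rad/s), the fingers are gripping or pressing on the carousel or its jars with more than 2 N, and the clamp is still open beyond 0.8 rad (horizontal distance between red_lid and front_spot below 0.012 m and angular speed of carousel below 0.05 rad/s and contact force between the fingers and carousel above 2 N and value of joint clamp above 0.8 rad); the arm keeps its last pose, push and grip.
It fails at once if a bystander is moved more than 30 mm (distance of any of tape_measure, screwdriver, offcut from where it was at the start of the episode above 0.03 m).
It also fails if it takes over 64 s, if anything falls off the work surface, if the arm or the gripper's body presses on something with over 40 N, if the wrist force passes 120 N, or if a joint passes its speed limit or range.

## Robot

A 6-joint arm with a two-finger parallel gripper is mounted at the origin on the work surface. World frame = base frame: x ahead of the robot, y to its left, z up, the work surface at z = 0. Lengths are in m, angles in rad, forces in N, time in s.
With the tool pointing down it reaches from about 0.25 to 0.775 m from the base axis. Payload 4 kg.
Tool frame: the origin (TCP) lies at the very end of the fingers, on their centre line; the grasp point (between the pads) lies 19 mm behind it; z points along the fingers, y is the direction in which the jaws open and shut (so a half turn about z gives the same grasp; the last joint's range is limited). The gripper opens to 94 mm and grips with 3 to 60 N. Pads are 16 mm wide; open, the fingers measure 119 mm over their backs; the gripper's body (75 mm by 177 mm) begins 78 mm behind the grasp point.
Start: joints at [1.098, 0.087, 1.371, -0, 1.684, -0.103], TCP at [0.199, 0.513, 0.206] pointing down, gripper open.
Joint ranges: [-3.1, 3.1], [-0.76, 2.03], [0.27, 2.55], [-1.08, 4.22], [0.17, 2.65], [-2.57, 2.57]. Speed limits (rad/s): [2.79, 2.79, 3.14, 3.14, 3.14, 3.14].

## Interface

Orientations are given as [roll, pitch, yaw] about the fixed x, y, z axes, in that order (R = Rz(yaw) Ry(pitch) Rx(roll)).
In Python, from bench import robot, snapshot, models gives the robot as it stands.
- The arm moves only by the tool arm_command, never from a script. Its argument "commands" is text: rows parted by semicolons, each of 7 numbers parted by spaces: the shift along the tool's x, y, z in mm, then the turn, a rotation vector about the tool's x, y, z in degrees, then the opening, from 0 (shut) to 1 (fully open). In form: tx ty tz rx ry rz hand; .... A call has 1 to 12 rows; each row shifts and turns the pose as measured when the row begins, along the tool's axes as they then stand; what a row does not reach is not made up. A row lasts 1/8 s, in which the tool goes at most 62.5 mm and 10.7 degrees, less where a joint would pass 70% of its speed; a pose out of reach is approached as far as the arm can. A call is refused whole if a number of a shift passes 62.5 or a number of a turn 10.7, either way. A call with a gripper value outside its range is refused whole. The fingers move at their own pace and stop on an object; the grip force is fixed at half the most. Time passes only in rows, so rows that do not move let the fingers close. It gives the time, the measured TCP pose, the force and the opening at its end, in the units of the state.
- robot.get_obs(): the state, without advancing time (a new reading comes with each control period).
- snapshot(name): name is "scene" or "top" or "wrist"; returns a dict with "img" (420x560x3 uint8, blue, green, red), "camera_matrix" (3x3 intrinsics, pixels), "origin" and "rotation" of the camera in the world. Camera axes: x right, y down, z forward; pixel columns grow to the right and rows downward; lengths in m; the calibration is good to about 2 mm. A picture is of the moment at which its call begins. There is no depth.
- robot.close_job(): hands the job in, once; it reports no verdict.
Trained networks look in a picture, given as the dict that the camera call returned (one of the last four; its "shot" number tells which), for a name from the list of things; names that differ only in an ending like _2 or _b are one class to them, and where a whole thing is asked for, a point or a joint stands for the part that bears it (a point fixed in the world has none). Each returns a list of dicts, best first, with "conf" (0 to 1); they miss things now and then, are a little off and sometimes report something else, mostly with a low value. They report only what shows in the picture. A call takes as long as a camera call.
- models.spot_in(query, picture): "bbox" ([left, top, width, height] as shares, 0 to 1, of the picture: columns of its width, rows of its height, round what is visible of it).
- models.tip_of(query, picture): "centre" ([column, row] as shares, 0 to 1, of the picture: columns of its width, rows of its height: a listed point, or the origin of a listed thing).
The state is a dict: "time": time; "joint_positions": joint angles; "qvel": joint speeds; "joint_torque": joint torques, N m; "tool_pos": TCP position; "ee_rot": TCP orientation; "wrist_force": force on the tool from outside, world axes, zero at the start; "wrist_torque": the same for the moment, N m; "width": finger opening in m.
Only numpy, scipy, OpenCV 4.12 (cv2) and the standard library are available. Lean on these libraries where they do the work, as an engineer would, in place of code of your own. Each camera call takes 0.05 s, during which the arm holds its last target. There are 200 camera calls.

## Working session

There is one attempt and no reset: what is moved stays moved. The work goes in short steps, Python scripts to look and compute and a tool call to move; the robot and the scene stay as the last step left them, time stands still between calls to the robot, and variables do not carry over. Pictures are saved under pics/ and viewed, about 8 in all and at most 12, crops included, and the job is handed in when it is done.

Besides the shell and the picture viewer there is one more tool, called as name(argument=value, ...) on one line, values as JSON. arm_command: Moves the arm, as the interface text tells. Its arguments: {"type":"object","properties":{"commands":{"type":"string"}},"required":["commands"]}

```bash
mkdir -p pics; cat > h.py <<'E'
import numpy as np, cv2
from bench import robot, snapshot, models
def ray(p,uv):
    K=np.array(p["camera_matrix"]);R=np.array(p["rotation"]);o=np.array(p["origin"])
    d=R@np.linalg.inv(K)@np.array([uv[0],uv[1],1.]);return o,d
def atz(p,uv,z):
    o,d=ray(p,uv);return o+d*(z-o[2])/d[2]
def tip(q,p):
    r=models.tip_of(q,p)
    return [(np.array(x["centre"])*[560,420],round(x["conf"],2)) for x in r[:2]]
def proj(p,X):
    c=np.array(p["camera_matrix"])@(np.array(p["rotation"]).T@(np.array(X)-np.array(p["origin"])));return c[:2]/c[2]
E
python3 - <<'E'
from h import *
np.set_printoptions(precision=3,suppress=True)
Z=dict(stand=0,carousel=.036,red_lid=.113,front_spot=.113,clamp_pivot=.075,clamp_grip=.148,tape_measure=0,screwdriver=0.01,offcut=0)
ims=[]
for n in("top","scene"):
    p=snapshot(n);ims.append(p["img"]);print(n,p["origin"])
    for q,z in Z.items():
        for c,k in tip(q,p): print(q,c,k,atz(p,c,z))
cv2.imwrite("pics/a.png",ims[0]);cv2.imwrite("pics/b.png",ims[1])
o=robot.get_obs();print(o["time"],o["tool_pos"],o["ee_rot"],o["width"])
E
```

```text
top [0.43  0.041 1.304]Traceback (most recent call last):
  File "<stdin>", line 8, in <module>
  File "h.py", line 7, in atz
    o,d=ray(p,uv);return o+d*(z-o[2])/d[2]
                                      ~^^^
IndexError: invalid index to scalar variable.
```

```bash
sed -i 's/^import numpy.*/&\nfrom scipy.spatial.transform import Rotation as Ro\ndef rot(p): return Ro.from_euler("xyz",p["rotation"]).as_matrix()/; s/R=np.array(p\["rotation"\])/R=rot(p)/; s/np.array(p\["rotation"\]).T/rot(p).T/' h.py
python3 - <<'E'
from h import *
np.set_printoptions(precision=3,suppress=True)
Z=dict(stand=0,carousel=.036,red_lid=.113,front_spot=.113,clamp_pivot=.075,clamp_grip=.148,tape_measure=0,screwdriver=0.01,offcut=0)
ims=[]
for n in("top","scene"):
    p=snapshot(n);ims.append(p["img"]);print(n,p["origin"],p["rotation"],rot(p)[:,2])
    for q,z in Z.items():
        for c,k in tip(q,p): print(q,c,k,atz(p,c,z))
cv2.imwrite("pics/a.png",ims[0]);cv2.imwrite("pics/b.png",ims[1])
o=robot.get_obs();print(o["time"],o["tool_pos"],o["ee_rot"],o["width"])
E
```

```text
top [0.43  0.041 1.304] [-3.086 -0.001 -1.585] [ 0.055 -0.002 -0.998]
stand [289.184 195.804] 0.79 [0.55  0.035 0.   ]
carousel [288.4   195.804] 0.64 [0.546 0.038 0.036]
red_lid [282.688 166.194] 0.79 [0.626 0.053 0.113]
front_spot [296.576 216.804] 0.76 [0.478 0.015 0.113]
clamp_pivot [234.304 210.798] 0.5 [0.5   0.199 0.075]
clamp_pivot [288.624 192.486] 0.26 [0.553 0.037 0.075]
clamp_grip [233.8   202.398] 0.56 [0.52  0.191 0.148]
tape_measure [426.776 171.99 ] 0.74 [ 0.619 -0.403  0.   ]
screwdriver [412.384 256.704] 0.6 [ 0.353 -0.346  0.01 ]
offcut [159.824 259.518] 0.7 [0.355 0.444 0.   ]
scene [0.928 0.618 1.086] [-2.517 -0.013  2.505] [-0.356 -0.464 -0.811]
stand [257.096 229.908] 0.66 [0.561 0.016 0.   ]
carousel [262.808 223.818] 0.76 [0.546 0.028 0.036]
red_lid [241.584 227.598] 0.81 [0.631 0.046 0.113]
front_spot [284.48  194.796] 0.82 [0.458 0.022 0.113]
clamp_pivot [306.824 253.596] 0.74 [0.516 0.21  0.075]
clamp_grip [300.608 236.88 ] 0.61 [0.527 0.188 0.148]
tape_measure [179.424 161.784] 0.85 [ 0.623 -0.395  0.   ]
tape_measure [262.024 226.212] 0.33 [0.54  0.014 0.   ]
screwdriver [249.592 139.188] 0.53 [ 0.355 -0.334  0.01 ]
offcut [396.424 291.69 ] 0.89 [0.353 0.434 0.   ]
offcut [248.416 138.39 ] 0.48 [ 0.351 -0.349  0.   ]
1.1 [0.199 0.513 0.206] [ 3.141 -0.     2.772] 0.09397379723010206
```

View pics/a.png

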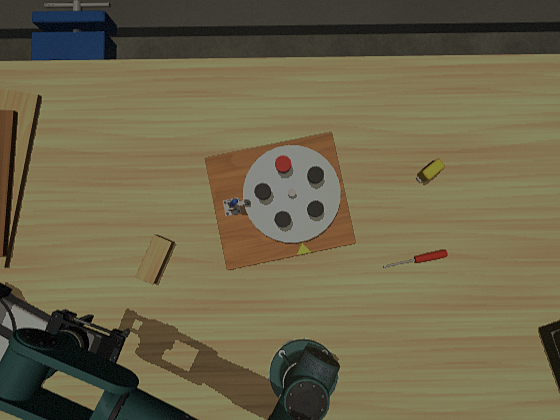

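View pics/b.png

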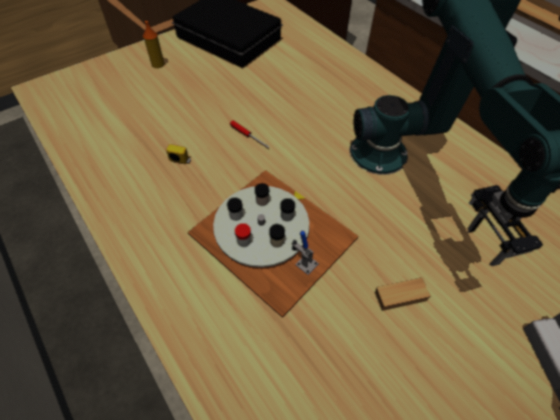

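```bash
python3 - <<'E'
from h import *
np.set_printoptions(precision=4,suppress=True)
p=snapshot("top");im=p["img"];hsv=cv2.cvtColor(im,cv2.COLOR_BGR2HSV)
m=np.zeros(im.shape[:2],np.uint8);cv2.circle(m,(292,194),47,255,-1)
def blobs(mask,a):
    n,l,s,c=cv2.connectedComponentsWithStats(mask.astype(np.uint8))
    return [(c[i],s[i,4]) for i in range(1,n) if s[i,4]>a]
P=[]
for c,a in blobs((im.max(2)<70)&(m>0)&(np.arange(560)[None]>252),60)+blobs((hsv[...,1]>150)&((hsv[...,0]<8)|(hsv[...,0]>172))&(im[...,2]>90)&(m>0),60):
    X=atz(p,c,.108);P.append(X[:2]);print(c,a,X)
P=np.array(P);print("centre mean",P.mean(0),np.hypot(*(P-P.mean(0)).T))
for c,a in blobs((hsv[...,0]>22)&(hsv[...,0]<34)&(hsv[...,1]>150)&(np.arange(420)[:,None]>225)&(np.arange(560)[None]<340)&(np.arange(560)[None]>280),15): print("arrow",c,a,atz(p,c,.015))
# board: min area rect of brown
w=((hsv[...,0]<14)&(hsv[...,1]>100)&(im[...,2]>60))
k=np.zeros_like(w);k[125:280,195:365]=1;w&=k
b=max(blobs(w,500),key=lambda t:t[1]);n,l=cv2.connectedComponents(w.astype(np.uint8))
i=np.bincount(l[l>0]).argmax();r=cv2.minAreaRect(np.argwhere(l==i)[:,::-1].astype(np.float32))
Q=np.array([atz(p,q,.015)[:2] for q in cv2.boxPoints(r)]);print("corners",Q)
for i in range(4):
    d=Q[(i+1)%4]-Q[i];print(np.hypot(*d),np.arctan2(d[1],d[0]))
cv2.imwrite("pics/c.png",cv2.resize(im[120:280,190:370],None,fx=4,fy=4,interpolation=cv2.INTER_CUBIC))
E
```

```text
[315.0219 174.807 ] 228 [ 0.5999 -0.0405  0.108 ]
[262.4579 191.3037] 214 [0.554  0.1129 0.108 ]
[315.0977 208.6884] 215 [ 0.5012 -0.0389  0.108 ]
[282.3062 219.0766] 209 [0.4725 0.0565 0.108 ]
[282.6244 163.269 ] 197 [0.6351 0.0533 0.108 ]
centre mean [0.5525 0.0287] [0.0838 0.0843 0.0849 0.0847 0.0862]
arrow [306.5217 249.7826] 23 [ 0.3794 -0.0161  0.015 ]Traceback (most recent call last):
  File "<stdin>", line 16, in <module>
ValueError: max() iterable argument is empty
```

```bash
python3 - <<'E'
from h import *
np.set_printoptions(precision=4,suppress=True)
p=snapshot("top");im=p["img"]
Q=np.array([atz(p,q,.015)[:2] for q in [(205,157),(332,132),(355.5,243),(228,270)]]);print(Q)
for a,b in((3,0),(2,1),(1,0),(2,3)):
    d=Q[b]-Q[a];print(np.hypot(*d),np.degrees(np.arctan2(d[1],d[0])))
C=np.array([.5525,.0287])
for yaw in(.19,.21,.23):
    R=np.array([[np.cos(yaw),-np.sin(yaw)],[np.sin(yaw),np.cos(yaw)]])
    print(yaw,"pivot",C+R@[0,.187],proj(p,[*(C+R@[0,.187]),.075]),"corners",[proj(p,[*(C+R@v),.015]).round(1) for v in((.17,.245),(.17,-.165),(-.19,-.165),(-.19,.245))],proj(p,[*(C+R@[-.17,0]),.015]))
cv2.imwrite("pics/c.png",cv2.resize(im[120:280,190:370],None,fx=4,fy=4,interpolation=cv2.INTER_CUBIC))
E
```

```text
[[ 0.6745  0.2978]
 [ 0.7482 -0.1028]
 [ 0.3981 -0.1687]
 [ 0.3206  0.2279]]
0.36067749383839953 11.177195304668693
0.35621871354492446 10.653298877580665
0.4073700365773872 100.42925816094419
0.4040790913598278 101.05752549328633
0.19 pivot [0.5172 0.2123] [229.885  205.2258] corners [array([203.9, 157.4]), array([331.5, 131.3]), array([355.7, 243.3]), array([226.2, 270.3])] [302.3888 247.8419]
0.21 pivot [0.5135 0.2116] [230.1432 206.4509] corners [array([203.1, 159.2]), array([330.2, 130.5]), array([356.6, 242. ]), array([227.8, 271.6])] [303.4583 247.6078]
0.23 pivot [0.5099 0.2108] [230.426  207.6708] corners [array([202.4, 160.9]), array([328.9, 129.7]), array([357.6, 240.7]), array([229.3, 272.9])] [304.5228 247.3522]
```

View pics/c.png

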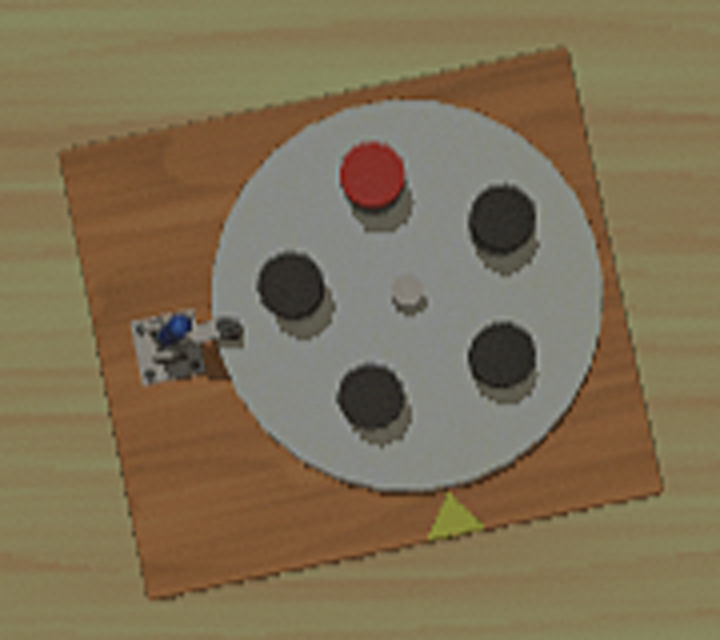

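arm_command(commands="-40 -20 0 0 0 0 0;-40 -20 0 0 0 0 0;-40 -20 0 0 0 0 0;-40 -20 0 0 0 0 0;-40 -20 0 0 0 0 0;-40 -20 0 0 0 0 0;-40 -20 0 0 0 0 0;-40 -20 0 0 0 0 0;-40 -20 0 0 0 -8 0;-40 -20 0 0 0 -8 0;0 0 0 0 0 -8 0;0 0 0 0 0 -8 0")

```text
time: 2.7
tool_pos: [0.5144, 0.1765, 0.2056]
ee_rot: [3.14, 0.003, -2.933]
wrist_force: [0.2, 0.0, -0.3]
width: 0.0009
```

```bash
cat >> h.py <<'E'
np.set_printoptions(precision=4,suppress=True)
C=np.array([.5525,.0287]);YAW=.19
def state():
    o=robot.get_obs();e=np.array(o["ee_rot"]);print("t",o["time"],"tcp",o["tool_pos"],"rpy",e,"w",o["width"],"F",np.array(o["wrist_force"]))
    return np.array(o["tool_pos"]),Ro.from_euler("xyz",e)
def st(x,y,z):
    c,s=np.cos(YAW),np.sin(YAW);return np.array([C[0]+c*x-s*y,C[1]+s*x+c*y,z])
def go(X,yaw):
    p,R=state();d=R.inv().apply(np.array(X)-p)*1e3
    w=np.degrees((R.inv()*Ro.from_euler("xyz",[np.pi,0,yaw])).as_rotvec());print("shift mm",d,"turn",w)
E
python3 -c "
from h import *
go(st(0,.125,.206),.19+np.pi)"
```

```text
t 2.7 tcp [0.5144 0.1765 0.2056] rpy [ 3.1402  0.0031 -2.9335] w 0.0008942825682558815 F [ 0.2185  0.0318 -0.3154]
shift mm [ -8.9716 -27.4454  -0.4328] turn [0.0842 0.1775 1.0382]
```

arm_command(commands="-9 -27 0 0 0 1 0;0 0 0 0 0 0 0;0 0 26 0 0 0 0;0 0 26 0 0 0 0;0 0 26 0 0 0 0;0 0 0 0 0 0 0")

```text
time: 3.45
tool_pos: [0.5288, 0.1541, 0.1266]
ee_rot: [3.137, 0.005, -2.949]
wrist_force: [0.5, -0.3, -0.5]
width: 0.0002
```

```bash
python3 - <<'E'
from h import *
go(st(0,.125,.128),.19+np.pi)
p=snapshot("wrist");cv2.imwrite("pics/d.png",p["img"])
E
```

```text
t 3.45 tcp [0.5288 0.1541 0.1266] rpy [ 3.1371  0.0046 -2.9492] w 0.00022490727478918416 F [ 0.4772 -0.2705 -0.5304]
shift mm [ 0.3718 -2.6325 -1.3955] turn [0.2556 0.2617 0.136 ]
```

View pics/d.png

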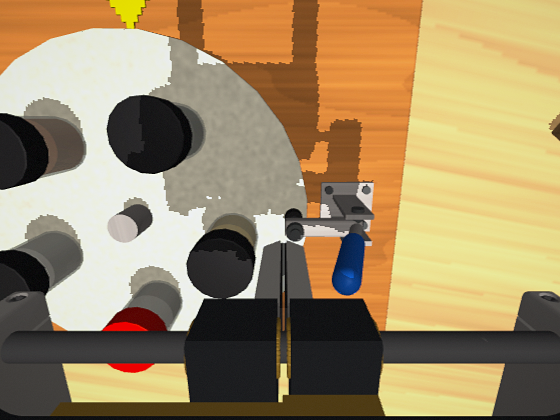

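arm_command(commands="0 9 0 0 0 0 0;0 9 0 0 0 0 0;0 9 0 0 0 0 0;0 9 0 0 0 0 0;0 9 0 0 0 0 0;0 9 0 0 0 0 0;0 9 0 0 0 0 0;0 9 0 0 0 0 0;0 9 0 0 0 0 0")

```text
time: 4.62
tool_pos: [0.5188, 0.2162, 0.137]
ee_rot: [-3.096, 0.013, -2.959]
wrist_force: [1.9, -8.2, -2.3]
width: 0.0002
```

```bash
python3 - <<'E'
from h import *
go(st(0,.226,.128),.19+np.pi)
p=snapshot("wrist");cv2.imwrite("pics/e.png",p["img"])
E
```

```text
t 4.625 tcp [0.5188 0.2162 0.137 ] rpy [-3.0958  0.013  -2.9588] w 0.00021949710255152245 F [ 1.8719 -8.1954 -2.3173]
shift mm [ 2.6692 35.8682  7.3432] turn [-2.6239  0.7367 -0.4321]
```

View pics/e.png

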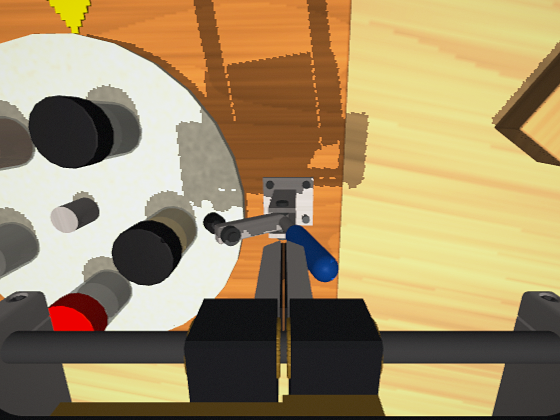

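arm_command(commands="0 10 2 -1 0 0 0;0 10 2 -1 0 0 0;0 10 2 -1 0 0 0;0 10 2 -1 0 0 0;0 10 2 -1 0 0 0")

```text
time: 5.3
tool_pos: [0.513, 0.2519, 0.1284]
ee_rot: [3.134, 0.014, -2.965]
wrist_force: [1.4, -9.8, 1.0]
width: 0.0006
```

```bash
python3 - <<'E'
from h import *
go(st(0,.226,.128),.19+np.pi)
E
```

```text
t 5.3 tcp [0.513  0.2519 0.1284] rpy [ 3.1338  0.0141 -2.9653] w 0.0005596804824410654 F [ 1.3656 -9.7626  0.9821]
shift mm [ 3.3907 -0.6918  0.3008] turn [ 0.4427  0.8124 -0.7804]
```

arm_command(commands="0 8 0 0 0 0 0;0 -12 0 0 0 0 0;0 0 -30 0 0 0 0;0 0 -30 0 0 0 0;0 0 -30 0 0 0 0.3;0 0 0 0 0 0 0.7")

```text
time: 6.05
tool_pos: [0.5136, 0.2459, 0.2248]
ee_rot: [3.136, 0.02, -2.965]
wrist_force: [-0.7, 0.2, -0.1]
width: 0.0171
```

```bash
python3 - <<'E'
from h import *
a=.289
go([C[0]+.085*np.cos(a),C[1]+.085*np.sin(a),.2],a+np.pi)
p=snapshot("wrist");cv2.imwrite("pics/f.png",p["img"])
for t in(.6,.8,1.0,1.25):
    b=t-.297;print(t,proj(p,st(0,.187+.095*np.sin(b),.075+.095*np.cos(b))))
E
```

```text
t 6.05 tcp [0.5136 0.2459 0.2248] rpy [ 3.136   0.0201 -2.9649] w 0.017088088285359865 F [-0.6993  0.1859 -0.0738]
shift mm [ -84.0505 -211.2558   25.3341] turn [ 0.2578  1.1682 -6.4296]
0.6 [275.2391 220.5802]
0.8 [295.9084 217.3298]
1.0 [312.993  213.0937]
1.25 [328.1656 207.0172]
```

View pics/f.png

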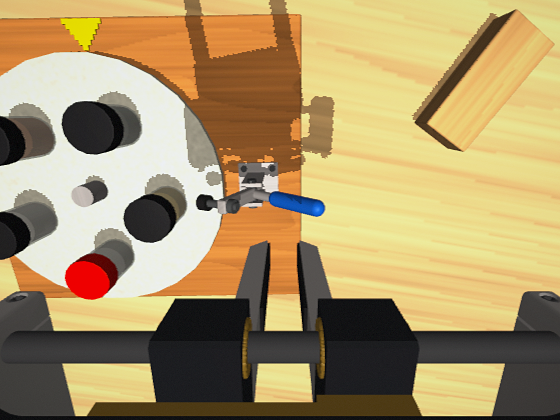

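arm_command(commands="-14 -35 2 0 0 0 1;-14 -35 2 0 0 0 1;-14 -35 2 0 0 0 1;-14 -35 2 0 0 0 1;-14 -35 2 0 0.5 0 1;-14 -35 2 0 0.5 0 1;0 0 0 0 0 -6 1;0 0 0 0 0 0 1")

```text
time: 7.1
tool_pos: [0.63, 0.0485, 0.191]
ee_rot: [3.127, -0.025, -2.855]
wrist_force: [0.3, 0.4, 0.4]
width: 0.0939
```

```bash
python3 - <<'E'
from h import *
for n in("top","scene","wrist"):
    p=snapshot(n);print(n,[(k,atz(p,c,.113)) for c,k in tip("red_lid",p)])
    if n!="top":
        h=cv2.cvtColor(p["img"],cv2.COLOR_BGR2HSV);m=(h[...,1]>190)&((h[...,0]<5)|(h[...,0]>175))&(h[...,2]>90)
        k,l,s,c=cv2.connectedComponentsWithStats(m.astype(np.uint8))
        for i in range(1,k):
            if s[i,4]>60:print(s[i],c[i],atz(p,c[i],.11))
a=.289
go([C[0]+.085*np.cos(a),C[1]+.085*np.sin(a),.12],a+np.pi)
cv2.imwrite("pics/g.png",p["img"])
E
```

```text
top [(0.78, array([0.629 , 0.0465, 0.113 ])), (0.6, array([ 0.6007, -0.3777,  0.113 ]))]
scene [(0.6, array([0.6343, 0.0443, 0.113 ]))]
[236 224  14  14 161] [242.3975 230.5901] [0.634 0.054 0.11 ]
wrist [(0.91, array([0.6332, 0.0557, 0.113 ]))]
[ 259  199   52   49 1995] [284.4837 222.7434] [0.6333 0.0538 0.11  ]
t 7.4 tcp [0.6304 0.0495 0.1936] rpy [ 3.1288 -0.0213 -2.853 ] w 0.09414232153011455 F [-0.0613  0.0982 -0.1501]
shift mm [-5.9561  1.378  73.52  ] turn [ 0.7344 -1.2205 -0.0316]
```

View pics/g.png

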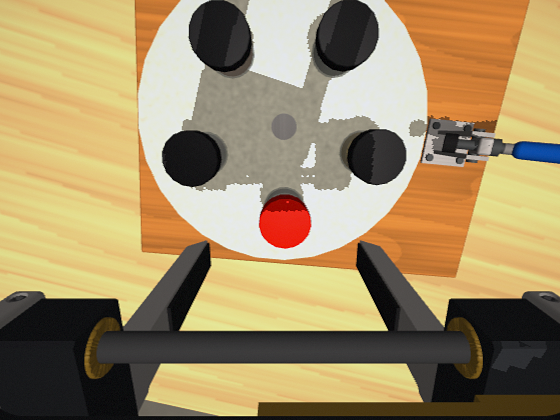

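arm_command(commands="-3 3 0 0.7 -1.2 -0.5 1;0 0 0 0 0 0 1;0 0 25 0 0 0 1;0 0 25 0 0 0 1;0 0 20 0 0 0 1;0 0 0 0 0 0 1")

```text
time: 8.15
tool_pos: [0.6332, 0.0553, 0.1247]
ee_rot: [-3.14, 0.007, -2.842]
wrist_force: [-0.2, -0.6, -0.3]
width: 0.0936
```

```bash
python3 -c "
from h import *
go([.6335,.054,.085],.3+np.pi)"
```

```text
t 8.15 tcp [0.6332 0.0553 0.1247] rpy [-3.1397  0.0067 -2.842 ] w 0.09355293822378734 F [-0.1803 -0.6408 -0.2931]
shift mm [ 0.4028 -1.2279 39.6904] turn [-0.1112  0.3837 -0.0228]
```

arm_command(commands="0 -1 20 0 0 0 1;0 0 20 0 0 0 1;0 0 0 0 0 0 0;0 0 0 0 0 0 0;0 0 0 0 0 0 0;0 0 0 0 0 0 0;0 0 0 0 0 0 0;0 0 0 0 0 0 0")

```text
time: 9.15
tool_pos: [0.6369, 0.0541, 0.0878]
ee_rot: [-3.137, 0.015, -2.842]
wrist_force: [-0.0, 0.3, -1.7]
width: 0.0475
```

```bash
python3 -c "
from h import *
go([.6335,.054,.085],.3+np.pi)"
```

```text
t 9.15 tcp [0.6369 0.0541 0.0878] rpy [-3.1365  0.0154 -2.8418] w 0.04746779868619223 F [-0.0078  0.3128 -1.7274]
shift mm [3.3238 0.8921 2.7877] turn [-0.2897  0.8833 -0.0121]
```

arm_command(commands="2 -9 0 0 0.3 6 0;0.5 -9 0 0 0.3 6 0;0.5 -9 0 0 0.3 6 0;0.5 -9 0 0 0 6 0;0.5 -9 0 0 0 6 0;0.5 -9 0 0 0 6 0;0.5 -9 0 0 0 6 0;0.5 -9 0 0 0 6 0")

```text
time: 10.15
tool_pos: [0.627, -0.0181, 0.0878]
ee_rot: [-3.138, 0.005, 2.579]
wrist_force: [-0.4, 1.0, 0.2]
width: 0.0478
```

```bash
cat >> h.py <<'E'
def polar():
    p,R=state();d=p[:2]-C;y=R.as_euler("xyz")[2]
    print("ang",np.degrees(np.arctan2(d[1],d[0])),"r",np.hypot(*d),"toolang",np.degrees(y)+180,"z",p[2])
    a=np.arctan2(d[1],d[0]);go([*(C+.085*np.array([np.cos(a),np.sin(a)])),.087],a+np.pi)
E
python3 -c "
from h import *
polar()"
```

```text
t 10.15 tcp [ 0.627  -0.0181  0.0878] rpy [-3.1382  0.0048  2.5787] w 0.04776753354189584 F [-0.3813  1.02    0.2386]
ang -32.170834832180404 r 0.08795987564502822 toolang 327.74933687099184 z 0.08780646543292496
t 10.15 tcp [ 0.627  -0.0181  0.0878] rpy [-3.1382  0.0048  2.5787] w 0.04776753354189584 F [-0.3813  1.02    0.2386]
shift mm [ 2.9637 -0.0014  0.7923] turn [-0.1965  0.274  -0.0803]
```

arm_command(commands="0.5 -9 0 0 0 6 0;0.5 -9 0 0 0 6 0;0.5 -9 0 0 0 6 0;0.5 -9 0 0 0 6 0;0.5 -9 0 0 0 6 0;0.5 -9 0 0 0 6 0;0.5 -9 0 0 0 6 0;0.5 -9 0 0 0 6 0;0.5 -9 0 0 0 6 0;0.5 -9 0 0 0 6 0")

```text
time: 11.4
tool_pos: [0.5465, -0.0584, 0.0878]
ee_rot: [-3.14, 0.007, 1.496]
wrist_force: [1.4, 0.3, 0.5]
width: 0.0478
```

```bash
python3 -c "
from h import *
polar()"
```

```text
t 11.4 tcp [ 0.5465 -0.0584  0.0878] rpy [-3.1404  0.0069  1.4959] w 0.04775474262073558 F [1.3863 0.271  0.4628]
ang -93.95454002886268 r 0.08727477955554365 toolang 265.708170996379 z 0.08781057640106645
t 11.4 tcp [ 0.5465 -0.0584  0.0878] rpy [-3.1404  0.0069  1.4959] w 0.04775474262073558 F [1.3863 0.271  0.4628]
shift mm [ 2.2803 -0.0124  0.7949] turn [-0.069   0.3957 -0.3375]
```

arm_command(commands="0.5 -9 0 0 0 6 0;0.5 -9 0 0 0 6 0;0.5 -9 0 0 0 6 0;0.5 -9 0 0 0 6 0;0.5 -9 0 0 0 6 0;0.5 -9 0 0 0 6 0;0.5 -9 0 0 0 6 0;0.5 -9 0 0 0 6 0;0.5 -9 0 0 0 6 0;0.5 -9 0 0 0 6 0;0.5 -9 0 0 0 6 0;0 0 0 0 0 0 0")

```text
time: 12.9
tool_pos: [0.4699, 0.0033, 0.0878]
ee_rot: [-3.141, 0.003, 0.3]
wrist_force: [0.9, -1.3, -1.8]
width: 0.0476
```

```bash
python3 - <<'E'
from h import *
polar()
for n in("top","scene"):
    p=snapshot(n);print(n,[(c,k,atz(p,c,.113)) for c,k in tip("red_lid",p)],[(c,k,atz(p,c,.113)) for c,k in tip("front_spot",p)])
    if n=="top": cv2.imwrite("pics/i.png",cv2.resize(p["img"][120:280,190:370],None,fx=4,fy=4,interpolation=cv2.INTER_CUBIC))
E
```

```text
t 12.9 tcp [0.4699 0.0033 0.0878] rpy [-3.1409  0.0033  0.3004] w 0.04764935963049508 F [ 0.8766 -1.2506 -1.8496]
ang -162.8804351560576 r 0.08639137268182745 toolang 197.21408572801042 z 0.0877655180163577
t 12.9 tcp [0.4699 0.0033 0.0878] rpy [-3.1409  0.0033  0.3004] w 0.04764935963049508 F [ 0.8766 -1.2506 -1.8496]
shift mm [1.3939 0.0028 0.761 ] turn [-0.0388  0.1869  0.0945]
top [(array([303.016, 218.904]), 0.95, array([ 0.4719, -0.0032,  0.113 ]))] [(array([297.024, 219.618]), 0.69, array([0.4701, 0.014 , 0.113 ]))]
scene [(array([277.48 , 191.394]), 0.6, array([ 0.4673, -0.0015,  0.113 ]))] [(array([282.408, 196.098]), 0.89, array([0.4659, 0.0224, 0.113 ]))]
```

View pics/i.png

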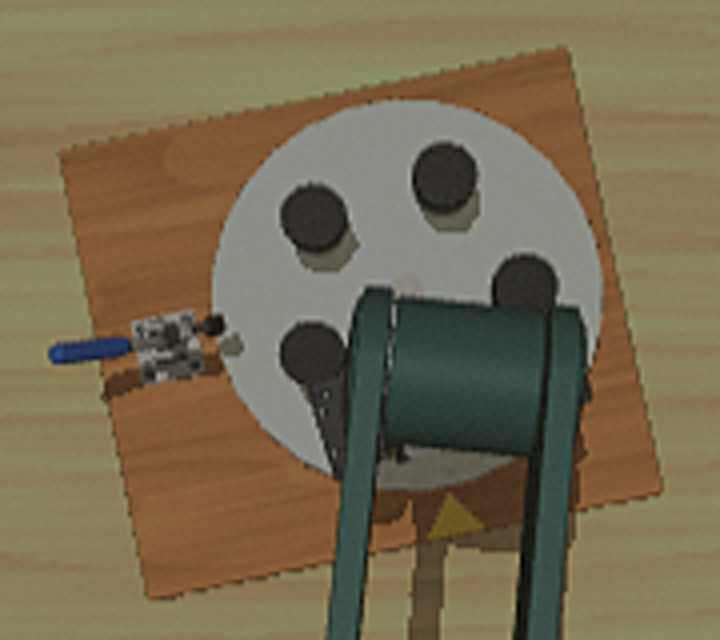

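arm_command(commands="0.5 -9 0 0 0 6 0;0 0 0 0 0 0 0;0 0 0 0 0 0 0;0 0 0 0 0 0 0;0 0 0 0 0 0 0")

```text
time: 13.82
tool_pos: [0.4678, 0.0118, 0.0878]
ee_rot: [-3.139, 0.004, 0.197]
wrist_force: [0.1, 0.4, -1.6]
width: 0.0473
```

```bash
python3 - <<'E'
from h import *
polar();print("front",st(-.085,0,.113))
p=snapshot("top");h=cv2.cvtColor(p["img"],cv2.COLOR_BGR2HSV)
m=(p["img"].max(2)<75);m2=np.zeros_like(m);m2[150:215,250:340]=1;m&=m2
k,l,s,c=cv2.connectedComponentsWithStats(m.astype(np.uint8))
for i in range(1,k):
    if 150<s[i,4]<260:
        d=atz(p,c[i],.108)[:2]-C;print(c[i],np.hypot(*d),np.degrees(np.arctan2(d[1],d[0])))
print("expected black at", [(10.9+180+72*j+180)%360-180 for j in range(1,5)])
print(tip("red_lid",p),tip("front_spot",p),proj(p,st(-.085,0,.113)))
p=snapshot("wrist");cv2.imwrite("pics/j.png",p["img"])
print([proj(p,st(x,0,z)) for x,z in((-.15,.015),(-.19,.015),(-.085,.113),(0,.078))])
E
```

```text
t 13.825 tcp [0.4678 0.0118 0.0878] rpy [-3.1393  0.0042  0.1975] w 0.047280274964442745 F [ 0.1394  0.3872 -1.6128]
ang -168.70778404776786 r 0.08637614766579133 toolang 191.31367265684256 z 0.08775907141240258
t 13.825 tcp [0.4678 0.0118 0.0878] rpy [-3.1393  0.0042  0.1975] w 0.047280274964442745 F [ 0.1394  0.3872 -1.6128]
shift mm [1.3794 0.0023 0.7532] turn [-0.1339  0.2429  0.0212]
front [0.469  0.0126 0.113 ]
[303.3176 165.3691] 0.08353168515568302 -25.223017758537086
[269.9565 172.3174] 0.08381030406273979 47.51531846477076
expected black at [-97.10000000000002, -25.100000000000023, 46.89999999999998, 118.89999999999998]
[(array([299.88 , 221.718]), 0.71)] [(array([296.576, 215.292]), 0.88)] [297.5163 219.9896]
[array([283.0772, 282.3332]), array([282.7718, 319.0663]), array([283.225 , 269.3369]), array([284.5217, 111.519 ])]
```

View pics/j.png

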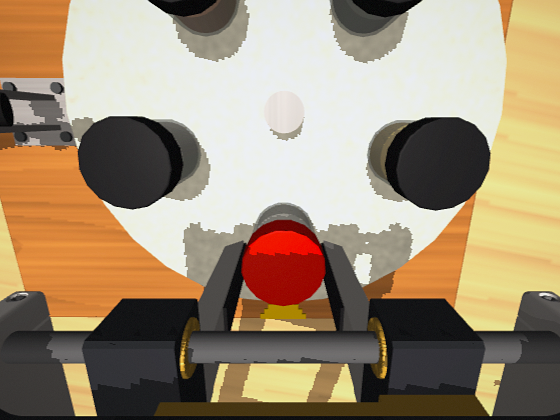

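The wrist view shows the red lid in the fingers at (284,263), in line with the hub at (284,112) and the arrow at (284,311). I'm handing the job in.

```bash
python3 -c "
from h import *
state();print(robot.close_job())"
```

```text
t 14.025 tcp [0.4678 0.0118 0.0878] rpy [-3.1395  0.0042  0.1971] w 0.046995080380387654 F [ 0.2156  0.2015 -1.2847]
the job is handed in; nothing more can be done
None
```

The job is handed in at 14.0 s: the clamp is open and the red jar is held at the front in the closed fingers. `close_job()` gives no verdict, so these are my own last checks.

- **Clamp:** I pushed the handle open with closed fingers. From the camera images I estimate about 1.15 rad (0.8 needed), and it was still open when last in view, one 6° row before the end.
- **Carousel:** I gripped the red lid and turned it about 185° clockwise to the front. The tool stopped about 1.5 mm from my computed front spot, which is well inside 12 mm.
- **Alignment:** Two black lids sat within 0.6° of where they should be. The wrist view showed hub, red lid and arrow in one line.
- **Grip:** The fingers stood on the lid at about 47 mm, with the arm at rest. I had no direct reading of the finger force on the jar.
- **Bystanders:** The arm did not go near the tape measure, screwdriver or offcut, but I did not measure their positions again at the end.

One check disagreed. The network's last points in the top view put the red lid and the front spot a few pixels apart, about 7 pixels or 20 mm. The arm partly blocked that view, so I trusted the geometry and the wrist picture instead.

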